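# Clamp a tube rack on the shaker with its cam lever

### The job

Clamp the tube rack on the shaker's platform: throw the clamp's cam lever right over to the back to free the sliding jaw, slide the jaw all the way away from the fixed stop, and set the rack down upright (do not drop it) between the two, lengthwise along the stop and about midway along it, and let go of it. Then, with the lever still free, slide the jaw in until the rack is snug against both stop and jaw, and throw the lever fully forward again to lock it. Do not tip the rack or disturb the tip box and the bottle.

Things in the scene. Friction and masses are not known exactly. Their poses are not given: they have to be found in the camera images.
- shaker: Lab shaker fixed to the bench, white, 250 x 260 mm, aluminium platform (215 in x, 240 mm in y) with its top 70 mm above the bench. Origin: centre of the underside; -x is the front (robot's side), +y the way the jaw opens. A fixed steel stop bar (150 mm long in x, 22 wide, 28 high above the platform) stands near the -y edge; the jaw slides on its +y side.
- stop_face (a point): Point at the middle of the stop bar's clamping face, at the height of the platform's top (where the rack's underside rests); axes as the shaker's; the face looks to +y. At shaker coordinates (0, -85, 70) mm.
- jaw (a joint): Sliding clamp jaw: gap in m from the stop's face to the jaw's face, 0 to 0.100 (fully open). Steel bar 196 mm long in x, 20 wide, its top 28 mm above the platform; behind it an aluminium carriage, reaching 65 mm from the face in +y, carries the cam lever. Moves with about 3 N when free; held fast by the cam when locked (25 N).
- jaw_face (a point): Point at the middle of the jaw's clamping face, at the height of the platform's top; axes as the shaker's; the face looks to -y, towards the stop.
- cam_lever (a joint): Cam lever, rad: 0 = leaning forward (shaker -x), locked; 1.7 = leaning back (+x), free; upright at 0.85. Pivot axis along shaker y, 50 mm behind the jaw's face (+y), x = 0, 30 mm above the platform. The cam bites in the last 0.6 rad before 0 (up to 8 N at the knob). Stays where left; once free, the jaw can be pushed or pulled by the lever.
- lever_knob (a point): Centre of the black knob at the lever's end, 105 mm from the pivot: a cylinder 24 mm in diameter and 28 mm long, its axis along the shaker's y (flat ends can be pinched along y while the lever turns between the fingers).
- rack: Tube rack, a closed plastic block 128 mm long (its x), 56 mm wide (its y), 75 mm high, 0.2 to 0.4 kg; tube caps stand 4 mm out of its top. Origin: centre of the underside, z up. Stands on the bench to the left or right of the shaker. Either end may point to the front.
- tip_box: Bystander: larger box of pipette tips with a clear lid, 122 x 86 mm, 95 mm high, loose on the bench on the other side of the shaker. Origin: centre of the underside.
- bottle: Bystander: white bottle, 68 mm in diameter, 160 mm high, loose, beyond the shaker. Origin: centre of the underside.
- centrifuge: Bystander: small round centrifuge with a domed lid, 156 mm in diameter, 110 mm high, fixed to the bench beyond the shaker. Origin: centre of the underside.

How it is judged:
By the outcome, as a careful person would: the job done as asked, in the order asked, and still so for the second after the job is handed in, with the robot touching nothing.
It also fails if it takes over 59 s, if anything falls off the work surface, if the arm or the gripper's body presses on something with over 40 N, if the wrist force passes 120 N, or if a joint passes its speed limit or range.

### The arm

A 7-joint arm with a two-finger parallel gripper is mounted at the origin on the work surface. World frame = base frame: x ahead of the robot, y to its left, z up, the work surface at z = 0. Lengths are in m, angles in rad, forces in N, time in s.
With the tool pointing down it reaches from about 0.425 to 1.025 m from the base axis. Payload 9.4 kg.
Tool frame: the origin (TCP) lies midway between the tips of the shut fingers; the grasp point (between the pads) lies 19 mm behind it; z points along the fingers, y is the line along which they close (so a half turn about z gives the same grasp; the last joint's range is limited). The gripper opens to 85 mm and grips with 20 to 120 N. Pads are 22 mm wide; open, the fingers measure 114 mm over their backs; the gripper's body (76 mm by 85 mm) begins 54 mm behind the grasp point. The pads swing forward as they close: fully open they stand 13 mm farther back than shut.
Start: joints at [1.19, 0.599, -0.003, 1.599, 0.002, 0.943, -0.08], TCP at [0.217, -0.692, 0.231] pointing down, gripper open.
Joint ranges: [-2.57, 2.57], [-0.35, 1.97], [-1.29, 1.29], [0.11, 2.56], [-1.05, 4.19], [0.11, 1.86], [-2.63, 2.63]. Speed limits (rad/s): [2.22, 2.22, 3.01, 3.01, 3.14, 3.14, 3.14].

### API

Orientations are given as a 3x3 rotation matrix whose columns are the frame's x, y, z axes.
In Python, from station import ctrl gives the robot as it stands.
- The arm moves only by the shell command python3 -m pendant 'ROWS' [FORCE]. ROWS is JSON, a list of rows, each an object of numbers: "ax", "ay", "az": the turn, a rotation vector about the tool's x, y, z in degrees; "dx", "dy", "dz": the shift along the tool's x, y, z in cm; "hand": the closure, from 0 (fully open) to 1 (shut). In form: [{"ax": .., "ay": .., "az": .., "dx": .., "dy": .., "dz": .., "hand": ..}, ...]. A call has 1 to 20 rows; each row shifts and turns the commanded pose from where the row before left it, along the tool's axes as they then stand; what a row does not reach is not made up. A row lasts 1/8 s, in which the tool goes at most 62.5 mm and 10.7 degrees, less where a joint would pass 70% of its speed; a pose out of reach is approached as far as the arm can. A call with a gripper value outside its range is refused whole. The fingers move at their own pace and stop on an object; FORCE is the grip in N (left out, the last holds). Time passes only in rows, so rows that do not move let the fingers close. It gives the time, the measured TCP pose, the force, the opening and the grip force at its end, in the units of the state.
- ctrl.read_state(): the state, without advancing time (a new reading comes with each control period).
- ctrl.get_image(name): name is "scene" or "top"; returns a dict with "img" (480x640x3 uint8, blue, green, red), "K" (3x3 intrinsics, pixels), "rvec" (rotation vector, rad) and "tvec" (3), from world to camera coordinates, as OpenCV has them. Camera axes: x right, y down, z forward; pixel columns grow to the right and rows downward; lengths in m; the calibration is good to about 2 mm. A picture is of the moment at which its call begins. There is no depth.
- ctrl.sign_off(): hands the job in; it is judged then, once.
The state is a dict: "time_s": time; "joints": joint angles; "qvel": joint speeds; "joint_torque": joint torques, N m; "ee_pos": TCP position; "tcp_rot": TCP orientation; "force": force on the tool from outside, world axes, zero at the start; "wrist_torque": the same for the moment, N m; "gripper_width": finger opening in m; "finger_force": force on a finger pad.
Only numpy, scipy, OpenCV 4.12 (cv2) and the standard library are available. Lean on these libraries where they do the work, as an engineer would, in place of code of your own. Each camera call takes 0.05 s, during which the arm holds its last target. There are 200 camera calls.

## Working session

There is one attempt and no reset: what is moved stays moved. The work goes in short steps, Python scripts to look and compute and a shell command to move; the robot and the scene stay as the last step left them, time stands still between calls to the robot, and variables do not carry over. Pictures are saved under pics/ and viewed, at most 12 in all, crops included, and the job is handed in when it is done.

```bash
mkdir -p pics; ls; python3 - <<'E'
from station import ctrl
import cv2,numpy as np
for n in("scene","top"):
    d=ctrl.get_image(n);cv2.imwrite(f"pics/{n}0.png",d["img"]);np.savez(f"{n}0.npz",**d);print(n,d["K"].tolist(),d["rvec"],d["tvec"])
s=ctrl.read_state();print(s)
E
```

```text
pics
scene [[484.7688339075981, 0.0, 313.3565960442754], [0.0, 484.7688339075981, 235.812130461619], [0.0, 0.0, 1.0]] [ 1.93718659  1.64662128 -0.58462858] [-0.10584959 -0.37928186  1.60277983]
top [[493.11394367498684, 0.0, 330.63335119439876], [0.0, 493.11394367498684, 230.17181651723982], [0.0, 0.0, 1.0]] [ 2.20560772 -2.20344038  0.07940414] [-0.01781321  0.58030875  1.24433798]
{'time_s': 0.1, 'joints': array([ 1.19030224,  0.6000535 , -0.00256541,  1.60004909,  0.00181419,
        0.94292451, -0.07979742]), 'qvel': array([ 0.00098562, -0.00403351,  0.00053292, -0.00337071, -0.00098646,
        0.00136545, -0.00092819]), 'joint_torque': array([ 5.70467528e-03, -7.77993608e+01,  1.57003965e+00, -2.58627498e+01,
        1.26601872e-02,  5.41678353e-03,  2.27834306e-05]), 'ee_pos': array([ 0.21674695, -0.69139239,  0.23049724]), 'tcp_rot': array([[ 9.54182138e-01,  2.99225904e-01, -5.52804169e-04],
       [ 2.99226386e-01, -9.54181232e-01,  1.32128321e-03],
       [-1.32113199e-04, -1.42615843e-03, -9.99998974e-01]]), 'force': array([ 0.3207719 ,  0.03998496, -0.98403573]), 'wrist_torque': array([ 0.01825611,  0.01824289, -0.05290204]), 'finger_force': 0.0, 'gripper_width': 0.08491042452389634}
```

View pics/scene0.png

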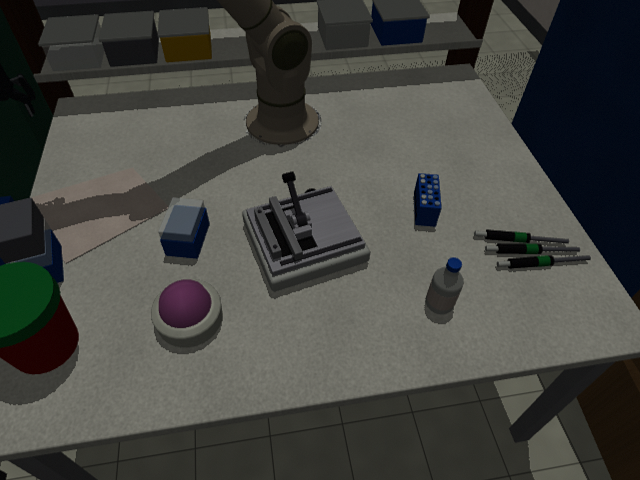

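View pics/top0.png

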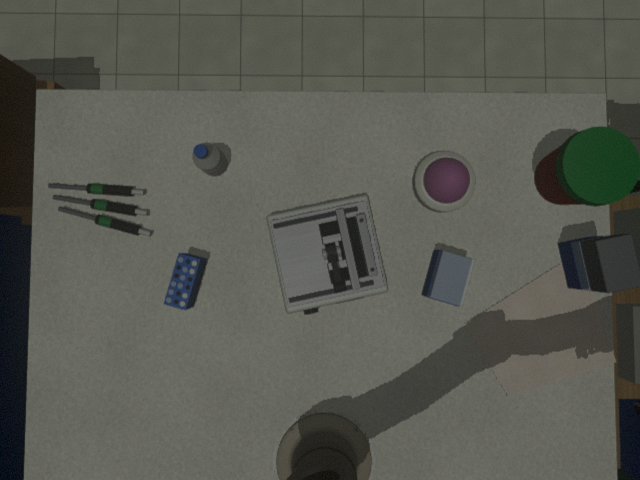

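The shaker is at about (327,253) in the top view, with the stop on the right and the lever knob forward at (311,310). The rack is at (184,281), the tip box at (447,277), and the bottle at (207,157). I'll enlarge the shaker and rack next.

```bash
cat > h.py <<'E'
import numpy as np,cv2
from station import ctrl
class Cam:
    def __init__(s,n,f=None):
        d=np.load(f) if f else ctrl.get_image(n)
        s.img=d["img"];s.K=d["K"];s.r=d["rvec"];s.t=np.asarray(d["tvec"]).ravel();s.R=cv2.Rodrigues(s.r)[0];s.c=-s.R.T@s.t
    def proj(s,P): return cv2.projectPoints(np.float64(P).reshape(-1,1,3),s.r,s.t,s.K,None)[0].reshape(-1,2)
    def ray(s,uv,z):
        uv=np.float64(uv).reshape(-1,2);d=(np.c_[uv,np.ones(len(uv))]@np.linalg.inv(s.K).T)@s.R
        return s.c+d*((z-s.c[2])/d[:,2])[:,None]
E
python3 - <<'E'
from h import *
c=Cam("top","top0.npz");print(c.c,c.proj([[0,0,0],[.217,-.692,.231],[.5,0,0],[.5,.1,0]]))
cv2.imwrite("pics/t1.png",np.clip(cv2.resize(c.img[185:320,150:400],None,fx=3.2,fy=3.2,interpolation=cv2.INTER_CUBIC)*1.3,0,255))
c=Cam("scene","scene0.npz");print(c.c,c.proj([[0,0,0],[.217,-.692,.231],[.5,0,0],[.5,.1,0]]))
cv2.imwrite("pics/s1.png",np.clip(cv2.resize(c.img[160:295,230:450],None,fx=3.6,fy=3.6,interpolation=cv2.INTER_CUBIC)*1.3,0,255))
E
```

```text
[0.51457652 0.00766016 1.2730298 ] [[323.57422331 460.14015421]
 [652.85323004 397.5597684 ]
 [323.8095673  261.60786194]
 [284.93153389 261.59857131]]
[ 1.31548769 -0.1235959   0.98902894] [[281.34185492 121.09642003]
 [ 12.82031287 123.74006505]
 [304.55924165 235.81566089]
 [341.44162776 231.34344195]][ WARN:0@0.128] global loadsave.cpp:1063 imwrite_ Unsupported depth image for selected encoder is fallbacked to CV_8U.
```

View pics/t1.png

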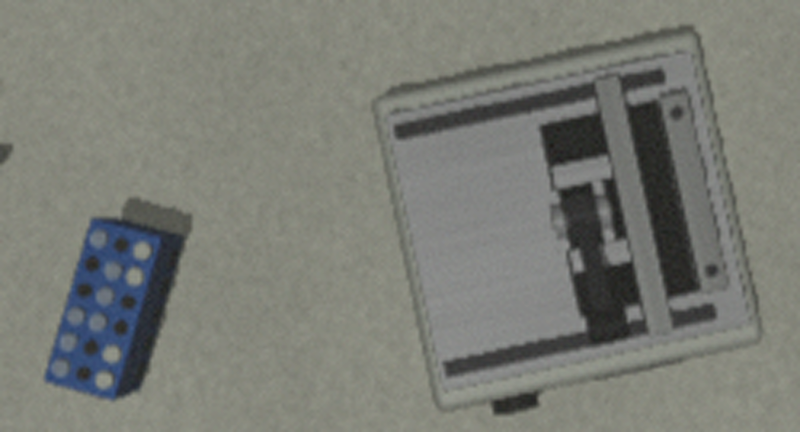

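View pics/s1.png

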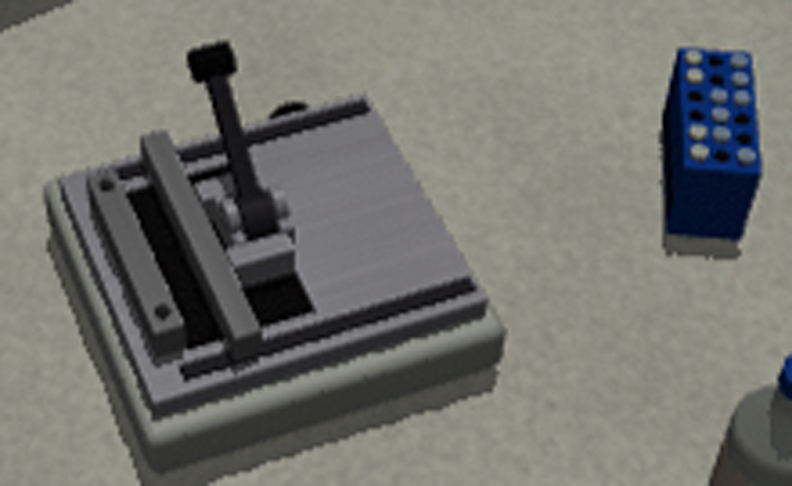

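```bash
python3 - <<'E'
from h import *
t=Cam("top","top0.npz");s=Cam("scene","scene0.npz")
T=lambda p,z:t.ray(np.array(p)/3.2+[150,185],z)[:,:2]
S=lambda p,z:s.ray(np.array(p)/3.6+[230,160],z)[:,:2]
def rep(n,P):
    # P ordered: back-left, back-right, front-right, front-left
    l=(P[0]+P[1]-P[2]-P[3])/2;w=(P[0]+P[3]-P[1]-P[2])/2
    print(n,"c",P.mean(0).round(4),"len",np.hypot(*l).round(4),"wid",np.hypot(*w).round(4),"yaw",np.degrees(np.arctan2(l[1],l[0])).round(2),np.degrees(np.arctan2(-w[0],w[1])).round(2))
    return P.mean(0),np.arctan2(l[1],l[0])
rep("rackT",T([(92,218),(160,232),(118,398),(45,382)],.075))
rep("rackS",S([(760,172),(688,165),(682,50),(750,54)],.075))
rep("jawT",T([(595,80),(618,76),(672,328),(650,335)],.098))
rep("jawS",S([(258,335),(232,348),(143,137),(166,132)],.098))
rep("stopT",T([(660,95),(687,90),(728,284),(703,291)],.098))
rep("stopS",S([(184,327),(152,338),(90,178),(118,170)],.098))
c,a=rep("platT",T([(385,112),(688,50),(748,322),(443,385)],.07))
print("knob",T([(605,325)],.169),S([(212,62)],.169))
# auto blue mask of rack in top view
m=cv2.inRange(cv2.cvtColor(t.img,cv2.COLOR_BGR2HSV),(100,120,70),(130,255,255));m[:, :150]=0;m[:,220:]=0;m[:230]=0
m=cv2.morphologyEx(m,cv2.MORPH_CLOSE,np.ones((7,7)))
k=max(cv2.findContours(m,0,1)[0],key=cv2.contourArea);b=cv2.boxPoints(cv2.minAreaRect(k));print(t.ray(b,.075)[:,:2].round(4).tolist(),t.ray(b,.075)[:,:2].mean(0))
E
```

```text
rackT c [0.4542 0.3405] len 0.1274 wid 0.0541 yaw -14.21 -12.02
rackS c [0.457  0.3463] len 0.123 wid 0.0515 yaw -15.54 -15.2
jawT c [ 0.5315 -0.0571] len 0.1929 wid 0.0173 yaw 12.08 13.72
jawS c [ 0.5384 -0.0542] len 0.1971 wid 0.0181 yaw 10.71 16.39
stopT c [ 0.5424 -0.1025] len 0.1486 wid 0.02 yaw 11.99 13.0
stopS c [ 0.5472 -0.0978] len 0.1485 wid 0.0213 yaw 10.72 13.95
platT c [ 0.5225 -0.0073] len 0.2122 wid 0.2364 yaw 12.28 11.64
knob [[ 0.44640794 -0.03305771]] [[ 0.44881884 -0.03033471]]
[[0.4019, 0.3832], [0.5219, 0.3511], [0.5073, 0.2999], [0.3873, 0.3323]] [0.4545894  0.34162377]
```

```bash
cat > go.py <<'E'
# usage: go.py x y z yaw_deg : remaining moves in tool frame after turning to yaw
import sys;from h import *
np.set_printoptions(suppress=True,precision=4)
def sh(x,y): # shaker mm -> world
    a=np.radians(12);return .524+(x*np.cos(a)-y*np.sin(a))/1e3, -.006+(x*np.sin(a)+y*np.cos(a))/1e3
def go(x,y,z,yaw):
    s=ctrl.read_state();R=s["tcp_rot"];y0=np.degrees(np.arctan2(R[1,0],R[0,0]));a=np.radians(yaw)
    T=np.array([[np.cos(a),np.sin(a),0],[np.sin(a),-np.cos(a),0],[0,0,-1]])
    print("az",-((yaw-y0+180)%360-180),"dxyz cm",T.T@(np.array([x,y,z])-s["ee_pos"])*100,"tilt z",R[:,2],"t",s["time_s"])
if __name__=="__main__":
    v=sys.argv[1:]
    if v[0]=="s": v[1:3]=sh(float(v[1]),float(v[2]));v=v[1:]
    print(v);go(*map(float,v))
E
python3 -m pendant '[{"az":5.4,"dz":0},{"dx":1.5,"dy":-2.5},{"dx":3,"dy":-5},{"dx":3,"dy":-5},{"dx":3,"dy":-5},{"dx":3,"dy":-5},{"dx":3,"dy":-5},{"dx":3,"dy":-5},{"dx":3,"dy":-5},{"dx":3,"dy":-5},{"dx":3,"dy":-5},{"dx":3,"dy":-5},{"dx":3,"dy":-5},{"dx":1.5,"dy":-2.1},{},{}]' 60; python3 go.py s -79 -10.8 .147 12
```

```text
[np.float64(0.4489717858028612), np.float64(-0.03298901766252809), '.147', '12']
az 5.41114415639143 dxyz cm [ 36.404  -59.5733   8.3497] tilt z [-0.0006  0.0013 -1.    ] t 0.1validation failed for argument at $[0]...
```

```bash
python3 -m pendant '[{"ax":0,"ay":0,"az":5.4,"dx":0,"dy":0,"dz":0,"hand":0}]' 60; python3 go.py s -79 -10.8 .147 12
```

```text
time_s: 0.22
ee_pos: [0.2166, -0.6915, 0.2307]
tcp_rot: [[0.979, 0.206, -0.0], [0.206, -0.979, 0.001], [-0.0, -0.001, -1.0]]
force: [0.7, -0.1, -0.3]
gripper_width: 0.0854
finger_force: 0.0
[np.float64(0.4489717858028612), np.float64(-0.03298901766252809), '.147', '12']
az -0.1038068652264883 dxyz cm [ 36.4203 -59.5859   8.3667] tilt z [-0.0003  0.001  -1.    ] t 0.225
```

```bash
python3 -m pendant '[{"ax":0,"ay":0,"az":0,"dx":1.5,"dy":-2.5,"dz":0,"hand":0},{"ax":0,"ay":0,"az":0,"dx":3,"dy":-5,"dz":0,"hand":0},{"ax":0,"ay":0,"az":0,"dx":3,"dy":-5,"dz":0,"hand":0},{"ax":0,"ay":0,"az":0,"dx":3,"dy":-5,"dz":0,"hand":0},{"ax":0,"ay":0,"az":0,"dx":3,"dy":-5,"dz":0,"hand":0},{"ax":0,"ay":0,"az":0,"dx":3,"dy":-5,"dz":0,"hand":0},{"ax":0,"ay":0,"az":0,"dx":3,"dy":-5,"dz":0,"hand":0},{"ax":0,"ay":0,"az":0,"dx":3,"dy":-5,"dz":0,"hand":0},{"ax":0,"ay":0,"az":0,"dx":3,"dy":-5,"dz":0,"hand":0},{"ax":0,"ay":0,"az":0,"dx":3,"dy":-5,"dz":0,"hand":0},{"ax":0,"ay":0,"az":0,"dx":3,"dy":-5,"dz":0,"hand":0},{"ax":0,"ay":0,"az":0,"dx":3,"dy":-5,"dz":0,"hand":0},{"ax":0,"ay":0,"az":0,"dx":1.9,"dy":-2.1,"dz":0,"hand":0},{"ax":0,"ay":0,"az":0,"dx":0,"dy":0,"dz":0,"hand":0}]' 60; python3 go.py s -79 -10.8 .147 12
```

```text
time_s: 1.98
ee_pos: [0.4498, -0.0309, 0.2311]
tcp_rot: [[0.977, 0.212, 0.0], [0.212, -0.977, 0.001], [0.0, -0.001, -1.0]]
force: [-0.3, -0.2, -0.1]
gripper_width: 0.0855
finger_force: 0.0
[np.float64(0.4489717858028612), np.float64(-0.03298901766252809), '.147', '12']
az 0.2483609349901883 dxyz cm [-0.1188  0.1835  8.4115] tilt z [ 0.0002  0.0006 -1.    ] t 1.975
```

```bash
python3 -m pendant '[{"ax":0,"ay":0,"az":0,"dx":-0.1,"dy":0.2,"dz":3.5,"hand":0},{"ax":0,"ay":0,"az":0,"dx":0,"dy":0,"dz":3,"hand":0},{"ax":0,"ay":0,"az":0,"dx":0,"dy":0,"dz":1.9,"hand":0.2},{"ax":0,"ay":0,"az":0,"dx":0,"dy":0,"dz":0,"hand":0.4},{"ax":0,"ay":0,"az":0,"dx":0,"dy":0,"dz":0,"hand":0.5},{"ax":0,"ay":0,"az":0,"dx":0,"dy":0,"dz":0,"hand":0.6},{"ax":0,"ay":0,"az":0,"dx":0,"dy":0,"dz":0,"hand":1},{"ax":0,"ay":0,"az":0,"dx":0,"dy":0,"dz":0,"hand":1}]' 30; python3 go.py s -79 -10.8 .147 12
python3 - <<'E'
from h import *
c=Cam("scene");t=Cam("top")
a=cv2.resize(c.img[100:280,220:420],(400,360));b=cv2.resize(t.img[170:350,230:430],(400,360));cv2.imwrite("pics/grip.png",np.hstack([a,b]))
E
```

```text
time_s: 2.98
ee_pos: [0.4487, -0.0358, 0.1482]
tcp_rot: [[0.978, 0.208, 0.001], [0.208, -0.978, -0.001], [0.001, 0.001, -1.0]]
force: [0.2, -1.9, 5.0]
gripper_width: 0.028
finger_force: 33.0
[np.float64(0.4489717858028612), np.float64(-0.03298901766252809), '.147', '12']
az -0.01792062208616585 dxyz cm [ 0.081  -0.267   0.1164] tilt z [ 0.0015 -0.0005 -1.    ] t 2.975
```

View pics/grip.png

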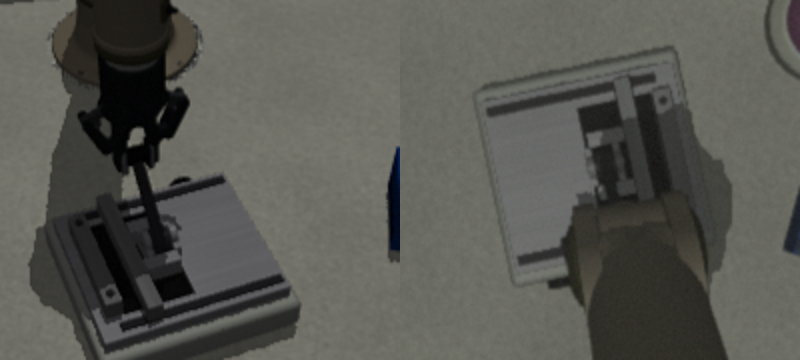

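```bash
python3 -m pendant '[{"ax":0,"ay":0,"az":0,"dx":1.29,"dy":0,"dz":-1.24,"hand":1},{"ax":0,"ay":0,"az":0,"dx":1.47,"dy":0,"dz":-0.99,"hand":1},{"ax":0,"ay":0,"az":0,"dx":1.63,"dy":0,"dz":-0.74,"hand":1},{"ax":0,"ay":0,"az":0,"dx":1.72,"dy":0,"dz":-0.45,"hand":1},{"ax":0,"ay":0,"az":0,"dx":1.78,"dy":0,"dz":-0.15,"hand":1},{"ax":0,"ay":0,"az":0,"dx":1.78,"dy":0,"dz":0.15,"hand":1},{"ax":0,"ay":0,"az":0,"dx":1.72,"dy":0,"dz":0.45,"hand":1},{"ax":0,"ay":0,"az":0,"dx":1.63,"dy":0,"dz":0.74,"hand":1},{"ax":0,"ay":0,"az":0,"dx":1.47,"dy":0,"dz":0.99,"hand":1},{"ax":0,"ay":0,"az":0,"dx":1.29,"dy":0,"dz":1.24,"hand":1},{"ax":0,"ay":0,"az":0,"dx":0.2,"dy":0,"dz":0.2,"hand":1},{"ax":0,"ay":0,"az":0,"dx":0,"dy":0,"dz":0,"hand":1}]' 40; python3 go.py s 79 -13.5 .148 12
```

```text
time_s: 4.58
ee_pos: [0.6056, -0.0017, 0.1452]
tcp_rot: [[0.978, 0.208, 0.001], [0.208, -0.978, 0.0], [0.001, -0.0, -1.0]]
force: [1.6, 0.5, 1.2]
gripper_width: 0.0276
finger_force: 45.5
[np.float64(0.6040804682840104), np.float64(-0.0027799690353033884), '.148', '12']
az 0.020796077533162816 dxyz cm [-0.1684  0.07   -0.2786] tilt z [ 0.0014  0.0003 -1.    ] t 4.575
```

```bash
python3 -m pendant '[{"ax":0,"ay":0,"az":0,"dx":0.2,"dy":0,"dz":0.3,"hand":1},{"ax":0,"ay":0,"az":0,"dx":0,"dy":-0.8,"dz":0,"hand":1},{"ax":0,"ay":0,"az":0,"dx":0,"dy":-1.5,"dz":0,"hand":1},{"ax":0,"ay":0,"az":0,"dx":0,"dy":-1.5,"dz":0,"hand":1},{"ax":0,"ay":0,"az":0,"dx":0,"dy":-1.5,"dz":0,"hand":1},{"ax":0,"ay":0,"az":0,"dx":0,"dy":-1.2,"dz":0,"hand":1},{"ax":0,"ay":0,"az":0,"dx":0,"dy":-0.8,"dz":0,"hand":1},{"ax":0,"ay":0,"az":0,"dx":0,"dy":-0.5,"dz":0,"hand":1},{"ax":0,"ay":0,"az":0,"dx":0,"dy":0,"dz":0,"hand":1}]' 40; python3 go.py s 79 65 .148 12
```

```text
time_s: 5.7
ee_pos: [0.5911, 0.0741, 0.1429]
tcp_rot: [[0.978, 0.208, 0.002], [0.208, -0.978, -0.001], [0.002, 0.002, -1.0]]
force: [4.3, -5.9, 6.8]
gripper_width: 0.0274
finger_force: 46.0
[np.float64(0.5877594005548163), np.float64(0.07400461762230036), '.148', '12']
az -0.011738168479809019 dxyz cm [-0.3294 -0.0607 -0.514 ] tilt z [ 0.002  -0.0012 -1.    ] t 5.7
```

```bash
python3 -m pendant '[{"ax":0,"ay":0,"az":0,"dx":0,"dy":-0.4,"dz":0,"hand":1},{"ax":0,"ay":0,"az":0,"dx":0,"dy":-0.3,"dz":0,"hand":1},{"ax":0,"ay":0,"az":0,"dx":0,"dy":0,"dz":0,"hand":1}]' 40; python3 go.py s 79 65 .148 12;python3 -m pendant '[{"ax":0,"ay":0,"az":0,"dx":0,"dy":0.7,"dz":0,"hand":1},{"ax":0,"ay":0,"az":0,"dx":0,"dy":0,"dz":0,"hand":0.3},{"ax":0,"ay":0,"az":0,"dx":0,"dy":0,"dz":0,"hand":0.3},{"ax":0,"ay":0,"az":0,"dx":0,"dy":0,"dz":0,"hand":0.3},{"ax":0,"ay":0,"az":0,"dx":0,"dy":0,"dz":-2,"hand":0.3},{"ax":0,"ay":0,"az":0,"dx":0,"dy":0,"dz":-4,"hand":0},{"ax":0,"ay":0,"az":0,"dx":0,"dy":0,"dz":-4,"hand":0},{"ax":0,"ay":0,"az":0,"dx":0,"dy":0,"dz":0,"hand":0}]' 60; python3 go.py .4555 .342 .236 165.5
```

```text
time_s: 6.08
ee_pos: [0.591, 0.0745, 0.1429]
tcp_rot: [[0.979, 0.203, 0.003], [0.203, -0.979, -0.007], [0.002, 0.008, -1.0]]
force: [8.0, -24.2, 4.9]
gripper_width: 0.0274
finger_force: 45.8
[np.float64(0.5877594005548163), np.float64(0.07400461762230036), '.148', '12']
az -0.27415304770931925 dxyz cm [-0.3242 -0.015  -0.5108] tilt z [ 0.0034 -0.0072 -1.    ] t 6.075
time_s: 7.08
ee_pos: [0.5917, 0.0754, 0.2452]
tcp_rot: [[0.978, 0.208, 0.005], [0.208, -0.978, 0.001], [0.005, -0.0, -1.0]]
force: [0.3, 0.9, 0.0]
gripper_width: 0.0854
finger_force: 0.0
['.4555', '.342', '.236', '165.5']
az -153.47068327694774 dxyz cm [19.8582 22.4012  0.9174] tilt z [ 0.005   0.0012 -1.    ] t 7.075
```

```bash
python3 -m pendant '[{"ax":0,"ay":0,"az":-8,"dx":0,"dy":0,"dz":0,"hand":0},{"ax":0,"ay":0,"az":-10.4,"dx":0,"dy":0,"dz":0,"hand":0},{"ax":0,"ay":0,"az":-10.4,"dx":0,"dy":0,"dz":0,"hand":0},{"ax":0,"ay":0,"az":-10.4,"dx":0,"dy":0,"dz":0,"hand":0},{"ax":0,"ay":0,"az":-10.4,"dx":0,"dy":0,"dz":0,"hand":0},{"ax":0,"ay":0,"az":-10.4,"dx":0,"dy":0,"dz":0,"hand":0},{"ax":0,"ay":0,"az":-10.4,"dx":0,"dy":0,"dz":0,"hand":0},{"ax":0,"ay":0,"az":-10.4,"dx":0,"dy":0,"dz":0,"hand":0},{"ax":0,"ay":0,"az":-10.4,"dx":0,"dy":0,"dz":0,"hand":0},{"ax":0,"ay":0,"az":-10.4,"dx":0,"dy":0,"dz":0,"hand":0},{"ax":0,"ay":0,"az":-10.4,"dx":0,"dy":0,"dz":0,"hand":0},{"ax":0,"ay":0,"az":-10.4,"dx":0,"dy":0,"dz":0,"hand":0},{"ax":0,"ay":0,"az":-10.4,"dx":0,"dy":0,"dz":0,"hand":0},{"ax":0,"ay":0,"az":-10.4,"dx":0,"dy":0,"dz":0,"hand":0},{"ax":0,"ay":0,"az":-10.3,"dx":0,"dy":0,"dz":0,"hand":0},{"ax":0,"ay":0,"az":0,"dx":0,"dy":0,"dz":0,"hand":0}]'; python3 go.py .4555 .342 .236 165.5
python3 - <<'E'
from h import *
for n in("top","scene"):
    d=ctrl.get_image(n);np.savez(n+"1.npz",**d)
t=Cam("","top1.npz");s=Cam("","scene1.npz")
cv2.imwrite("pics/look.png",np.hstack([cv2.resize(t.img[170:350,150:410],(400,277)),cv2.resize(s.img[130:310,220:480],(400,277))]))
E
```

```text
time_s: 9.07
ee_pos: [0.5898, 0.0747, 0.2411]
tcp_rot: [[-0.968, 0.251, -0.002], [0.251, 0.968, 0.001], [0.002, 0.0, -1.0]]
force: [0.5, -0.1, -0.3]
gripper_width: 0.0853
finger_force: 0.0
['.4555', '.342', '.236', '165.5']
az -0.042041781998449324 dxyz cm [19.6957 22.5156  0.5111] tilt z [-0.002   0.0008 -1.    ] t 9.075
```

View pics/look.png

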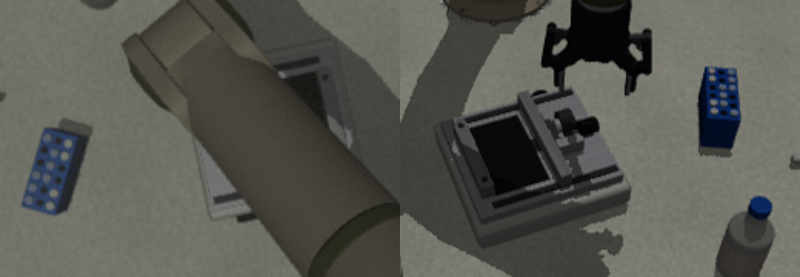

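The jaw is fully open: its bar is at (545,140) in the right pane, the lever is back with its knob at (588,124), and the rack hasn't moved. I'll go to the rack.

```bash
python3 -m pendant '[{"ax":0,"ay":0,"az":0,"dx":2,"dy":2.3,"dz":0,"hand":0},{"ax":0,"ay":0,"az":0,"dx":3.8,"dy":4.4,"dz":0,"hand":0},{"ax":0,"ay":0,"az":0,"dx":3.8,"dy":4.4,"dz":0,"hand":0},{"ax":0,"ay":0,"az":0,"dx":3.8,"dy":4.4,"dz":0,"hand":0},{"ax":0,"ay":0,"az":0,"dx":3.8,"dy":4.4,"dz":0,"hand":0},{"ax":0,"ay":0,"az":0,"dx":2.5,"dy":2.7,"dz":4,"hand":0},{"ax":0,"ay":0,"az":0,"dx":0,"dy":0,"dz":4,"hand":0},{"ax":0,"ay":0,"az":0,"dx":0,"dy":0,"dz":0,"hand":0}]'; python3 go.py .4555 .343 .030 165.3
python3 - <<'E'
from h import *
t=Cam("top");s=Cam("scene")
cv2.imwrite("pics/look2.png",np.hstack([cv2.resize(t.img[210:350,120:260],(400,400)),cv2.resize(s.img[100:260,340:500],(400,400))]))
E
```

```text
time_s: 10.18
ee_pos: [0.4546, 0.342, 0.1601]
tcp_rot: [[-0.968, 0.251, -0.004], [0.251, 0.968, -0.003], [0.003, -0.004, -1.0]]
force: [0.5, -0.1, 0.6]
gripper_width: 0.0853
finger_force: 0.0
['.4555', '.343', '.030', '165.3']
az 0.16629345692604147 dxyz cm [-0.0579  0.1148 13.0094] tilt z [-0.0037 -0.0034 -1.    ] t 10.175
```

View pics/look2.png

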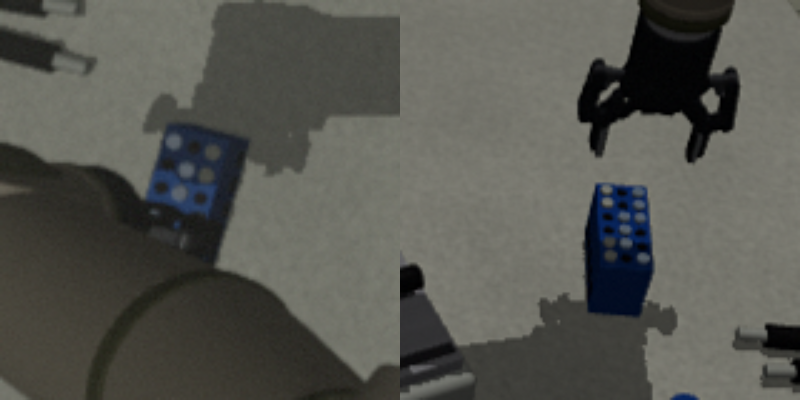

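The open fingers straddle the rack, which sits centred below them, so I'll descend and grip.

```bash
python3 -m pendant '[{"ax":0,"ay":0,"az":0.2,"dx":0,"dy":0.1,"dz":3,"hand":0},{"ax":0,"ay":0,"az":0,"dx":0,"dy":0,"dz":4,"hand":0},{"ax":0,"ay":0,"az":0,"dx":0,"dy":0,"dz":3.5,"hand":0},{"ax":0,"ay":0,"az":0,"dx":0,"dy":0,"dz":2,"hand":0},{"ax":0,"ay":0,"az":0,"dx":0,"dy":0,"dz":0.5,"hand":0},{"ax":0,"ay":0,"az":0,"dx":0,"dy":0,"dz":0,"hand":0.2},{"ax":0,"ay":0,"az":0,"dx":0,"dy":0,"dz":0,"hand":0.3},{"ax":0,"ay":0,"az":0,"dx":0,"dy":0,"dz":0,"hand":1},{"ax":0,"ay":0,"az":0,"dx":0,"dy":0,"dz":0,"hand":1},{"ax":0,"ay":0,"az":0,"dx":0,"dy":0,"dz":0,"hand":1}]' 45; python3 go.py s -1 -49 .240 192
```

```text
time_s: 11.52
ee_pos: [0.4569, 0.3435, 0.0334]
tcp_rot: [[-0.967, 0.254, 0.001], [0.254, 0.967, -0.0], [-0.001, 0.0, -1.0]]
force: [-0.9, -1.8, 6.2]
gripper_width: 0.0557
finger_force: 48.3
[np.float64(0.5332095252493364), np.float64(-0.054137144126774235), '.240', '192']
az -26.732532426122646 dxyz cm [  0.8076 -40.4824 -20.6582] tilt z [ 0.0014 -0.0001 -1.    ] t 11.525
```

```bash
python3 -m pendant '[{"ax":0,"ay":0,"az":0,"dx":0,"dy":0,"dz":-1,"hand":1},{"ax":0,"ay":0,"az":0,"dx":0,"dy":0,"dz":-3,"hand":1},{"ax":0,"ay":0,"az":-3,"dx":0,"dy":0,"dz":-4,"hand":1},{"ax":0,"ay":0,"az":-7,"dx":0,"dy":0,"dz":-4,"hand":1},{"ax":0,"ay":0,"az":-7,"dx":0,"dy":0,"dz":-4,"hand":1},{"ax":0,"ay":0,"az":-7,"dx":0,"dy":0,"dz":-4,"hand":1},{"ax":0,"ay":0,"az":-2.7,"dx":0,"dy":0,"dz":-1.2,"hand":1},{"ax":0,"ay":0,"az":0,"dx":0,"dy":0,"dz":0,"hand":1}]'; python3 go.py s -1 -49 .1034 192
```

```text
time_s: 12.52
ee_pos: [0.4566, 0.3436, 0.2455]
tcp_rot: [[-0.978, -0.207, 0.001], [-0.207, 0.978, 0.001], [-0.001, 0.001, -1.0]]
force: [-0.2, 0.4, -4.4]
gripper_width: 0.0556
finger_force: 49.4
[np.float64(0.5332095252493364), np.float64(-0.054137144126774235), '.1034', '192']
az -0.03394397419106099 dxyz cm [  0.7726 -40.5015  14.2087] tilt z [ 0.0013  0.0008 -1.    ] t 12.525
```

```bash
python3 -m pendant '[{"ax":0,"ay":0,"az":0,"dx":0.1,"dy":-1.5,"dz":0,"hand":1},{"ax":0,"ay":0,"az":0,"dx":0.1,"dy":-3,"dz":0,"hand":1},{"ax":0,"ay":0,"az":0,"dx":0.1,"dy":-4.5,"dz":0,"hand":1},{"ax":0,"ay":0,"az":0,"dx":0.1,"dy":-5,"dz":0,"hand":1},{"ax":0,"ay":0,"az":0,"dx":0.1,"dy":-5,"dz":0,"hand":1},{"ax":0,"ay":0,"az":0,"dx":0.1,"dy":-5,"dz":0,"hand":1},{"ax":0,"ay":0,"az":0,"dx":0.1,"dy":-5,"dz":0,"hand":1},{"ax":0,"ay":0,"az":0,"dx":0.1,"dy":-4.5,"dz":0,"hand":1},{"ax":0,"ay":0,"az":0,"dx":0,"dy":-3.5,"dz":0,"hand":1},{"ax":0,"ay":0,"az":0,"dx":0,"dy":-2.3,"dz":0,"hand":1},{"ax":0,"ay":0,"az":0,"dx":0,"dy":-1.2,"dz":0,"hand":1},{"ax":0,"ay":0,"az":0,"dx":0,"dy":0,"dz":2,"hand":1},{"ax":0,"ay":0,"az":0,"dx":0,"dy":0,"dz":4,"hand":1},{"ax":0,"ay":0,"az":0,"dx":0,"dy":0,"dz":0,"hand":1},{"ax":0,"ay":0,"az":0,"dx":0,"dy":0,"dz":0,"hand":1}]'; python3 go.py s -1 -49 .1034 192
python3 - <<'E'
from h import *
s=Cam("scene");np.savez("scene2.npz",img=s.img,K=s.K,rvec=s.r,tvec=s.t)
cv2.imwrite("pics/look3.png",cv2.resize(s.img[110:300,220:420],(800,600)))
E
```

```text
time_s: 14.4
ee_pos: [0.533, -0.0527, 0.1846]
tcp_rot: [[-0.978, -0.21, -0.0], [-0.21, 0.978, 0.001], [-0.0, 0.001, -1.0]]
force: [0.1, 0.9, -3.0]
gripper_width: 0.0557
finger_force: 50.3
[np.float64(0.5332095252493364), np.float64(-0.054137144126774235), '.1034', '192']
az 0.11545067305212342 dxyz cm [ 0.0099 -0.1431  8.1247] tilt z [-0.0001  0.0007 -1.    ] t 14.4
```

View pics/look3.png

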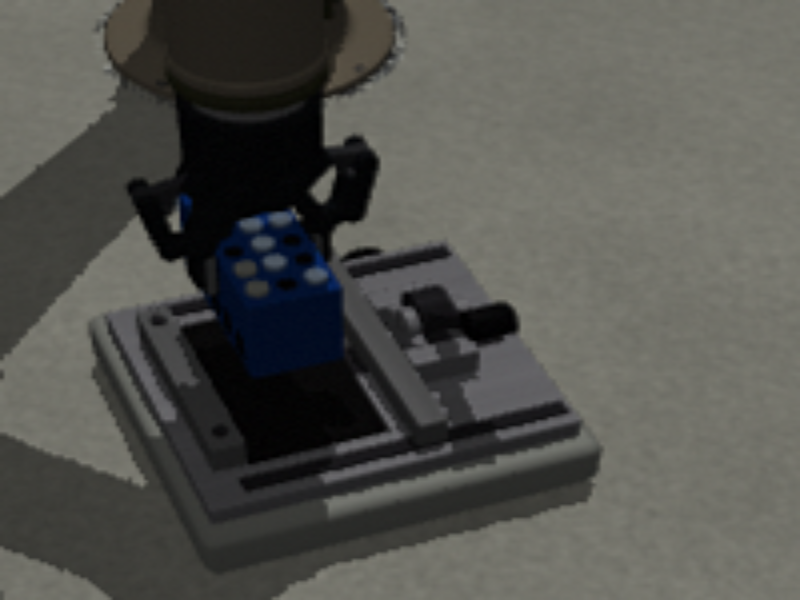

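The rack is held level above the gap, with its far bottom edge running from (252,376) to (346,358) in the crop. I'll check its position along the stop from that edge.

```bash
python3 - <<'E'
from h import *
s=Cam("","scene2.npz");a=np.radians(12)
def f(p,z):
    w=s.ray(np.array(p)/[4,600/190]+[220,110],z)[:,:2]-[.524,-.006];return (w@np.array([[np.cos(a),-np.sin(a)],[np.sin(a),np.cos(a)]])*1e3).round(1)
print(f([(252,376),(346,358)],.151),"top edge",f([(232,303),(342,290)],.226),"stop top back/jaw top back",f([(212,468),(243,460),(418,445),(446,430)],.098))
E
```

```text
[[ 59.4 -72.2]
 [ 62.4 -16.1]] top edge [[ 55.2 -79.2]
 [ 64.9 -19.4]] stop top back/jaw top back [[  91.  -109.6]
 [  90.4  -90.6]
 [ 113.8    9.2]
 [ 106.6   30. ]]
```

```bash
python3 -m pendant '[{"ax":0,"ay":0,"az":0,"dx":-0.2,"dy":-0.1,"dz":1.5,"hand":1},{"ax":0,"ay":0,"az":0,"dx":0,"dy":0,"dz":3,"hand":1},{"ax":0,"ay":0,"az":0,"dx":0,"dy":0,"dz":2,"hand":1},{"ax":0,"ay":0,"az":0,"dx":0,"dy":0,"dz":0.8,"hand":1},{"ax":0,"ay":0,"az":0,"dx":0,"dy":0,"dz":0.3,"hand":1},{"ax":0,"ay":0,"az":0,"dx":0,"dy":0,"dz":0,"hand":1},{"ax":0,"ay":0,"az":0,"dx":0,"dy":0,"dz":0,"hand":1}]'; python3 go.py s 1 -50 .1034 192
```

```text
time_s: 15.32
ee_pos: [0.5354, -0.0546, 0.1089]
tcp_rot: [[-0.978, -0.208, 0.001], [-0.208, 0.978, -0.0], [-0.001, -0.0, -1.0]]
force: [-0.8, -0.7, -3.6]
gripper_width: 0.0557
finger_force: 50.4
[np.float64(0.5353737321416218), np.float64(-0.054699468345872526), '.1034', '192']
az -0.00017935274786395894 dxyz cm [ 0.004  -0.0054  0.5451] tilt z [ 0.001  -0.0002 -1.    ] t 15.325
```

```bash
python3 -m pendant '[{"ax":0,"ay":0,"az":0,"dx":0,"dy":0,"dz":0.2,"hand":1},{"ax":0,"ay":0,"az":0,"dx":0,"dy":0,"dz":0.15,"hand":1},{"ax":0,"ay":0,"az":0,"dx":0,"dy":0,"dz":0.1,"hand":1},{"ax":0,"ay":0,"az":0,"dx":0,"dy":0,"dz":0.1,"hand":1},{"ax":0,"ay":0,"az":0,"dx":0,"dy":0,"dz":0,"hand":1}]'|grep -E "pos|force";python3 -m pendant '[{"ax":0,"ay":0,"az":0,"dx":0,"dy":0,"dz":0.1,"hand":1},{"ax":0,"ay":0,"az":0,"dx":0,"dy":0,"dz":0,"hand":1}]'
```

```text
ee_pos: [0.535, -0.0546, 0.1034]
force: [-4.2, -1.4, 7.2]
finger_force: 51.6
time_s: 16.2
ee_pos: [0.535, -0.0546, 0.1034]
tcp_rot: [[-0.978, -0.208, 0.001], [-0.208, 0.978, -0.002], [-0.001, -0.002, -1.0]]
force: [-6.8, -1.3, 20.8]
gripper_width: 0.0553
finger_force: 53.0
```

```bash
python3 -m pendant '[{"ax":0,"ay":0,"az":0,"dx":0,"dy":0,"dz":-0.15,"hand":1},{"ax":0,"ay":0,"az":0,"dx":0,"dy":0,"dz":0,"hand":0.25},{"ax":0,"ay":0,"az":0,"dx":0,"dy":0,"dz":0,"hand":0.1},{"ax":0,"ay":0,"az":0,"dx":0,"dy":0,"dz":0,"hand":0.0},{"ax":0,"ay":0,"az":0,"dx":0,"dy":0,"dz":0,"hand":0.0},{"ax":0,"ay":0,"az":0,"dx":0,"dy":0,"dz":-1.5,"hand":0.0},{"ax":0,"ay":0,"az":0,"dx":0,"dy":0,"dz":-4,"hand":0.0},{"ax":0,"ay":0,"az":0,"dx":0,"dy":0,"dz":-5,"hand":0.0},{"ax":0,"ay":0,"az":0,"dx":0,"dy":0,"dz":-4,"hand":0.0},{"ax":0,"ay":0,"az":0,"dx":0,"dy":0,"dz":0,"hand":0.0}]'; python3 go.py .590 .0745 .145 192
```

```text
time_s: 17.45
ee_pos: [0.5364, -0.054, 0.252]
tcp_rot: [[-0.978, -0.208, 0.005], [-0.208, 0.978, -0.001], [-0.005, -0.002, -1.0]]
force: [0.5, 0.2, -0.2]
gripper_width: 0.0853
finger_force: 0.0
['.590', '.0745', '.145', '192']
az -0.0028738687016129916 dxyz cm [-7.9134 11.4596 10.697 ] tilt z [ 0.0054 -0.0006 -1.    ] t 17.45
```

```bash
python3 -m pendant '[{"ax":0,"ay":0,"az":0,"dx":-1.5,"dy":2,"dz":0,"hand":0},{"ax":0,"ay":0,"az":0,"dx":-2.5,"dy":3.7,"dz":0,"hand":0},{"ax":0,"ay":0,"az":0,"dx":-2.5,"dy":3.7,"dz":0,"hand":0},{"ax":0,"ay":0,"az":0,"dx":-1.4,"dy":2.1,"dz":0,"hand":0.2},{"ax":0,"ay":0,"az":0,"dx":0,"dy":0,"dz":3,"hand":0.2},{"ax":0,"ay":0,"az":0,"dx":0,"dy":0,"dz":4,"hand":0.2},{"ax":0,"ay":0,"az":0,"dx":0,"dy":0,"dz":3,"hand":0.2},{"ax":0,"ay":0,"az":0,"dx":0,"dy":0,"dz":0.4,"hand":0.2},{"ax":0,"ay":0,"az":0,"dx":0,"dy":0,"dz":0,"hand":0.4},{"ax":0,"ay":0,"az":0,"dx":0,"dy":0,"dz":0,"hand":1},{"ax":0,"ay":0,"az":0,"dx":0,"dy":0,"dz":0,"hand":1},{"ax":0,"ay":0,"az":0,"dx":0,"dy":0,"dz":0,"hand":1}]' 40; python3 go.py s 79 21 .145 192
python3 - <<'E'
from h import *
s=Cam("scene");np.savez("scene3.npz",img=s.img,K=s.K,rvec=s.r,tvec=s.t)
cv2.imwrite("pics/look4.png",cv2.resize(s.img[110:300,220:420],(800,600)))
E
```

```text
time_s: 18.95
ee_pos: [0.5896, 0.0737, 0.1453]
tcp_rot: [[-0.978, -0.207, 0.003], [-0.207, 0.978, -0.0], [-0.002, -0.001, -1.0]]
force: [4.0, -4.1, 5.7]
gripper_width: 0.0275
finger_force: 42.1
[np.float64(0.5969075149507977), np.float64(0.030966123190012906), '.145', '192']
az -0.048751009397847156 dxyz cm [ 0.1741 -4.3369  0.0337] tilt z [ 0.0025 -0.0005 -1.    ] t 18.95
```

View pics/look4.png

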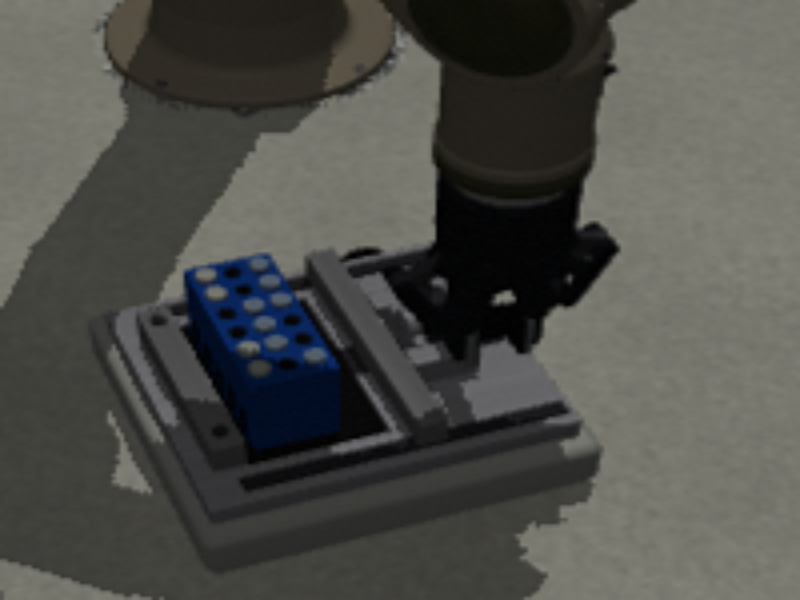

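The rack stands upright next to the stop, back bottom corner at (258,445), and the knob is pinched. Next I'll slide the jaw in.

```bash
python3 -m pendant '[{"ax":0,"ay":0,"az":0,"dx":0,"dy":-0.5,"dz":0,"hand":1},{"ax":0,"ay":0,"az":0,"dx":0,"dy":-0.8,"dz":0,"hand":1},{"ax":0,"ay":0,"az":0,"dx":0,"dy":-0.8,"dz":0,"hand":1},{"ax":0,"ay":0,"az":0,"dx":0,"dy":-0.6,"dz":0,"hand":1},{"ax":0,"ay":0,"az":0,"dx":0,"dy":-0.5,"dz":0,"hand":1},{"ax":0,"ay":0,"az":0,"dx":0,"dy":-0.4,"dz":0,"hand":1},{"ax":0,"ay":0,"az":0,"dx":0,"dy":-0.3,"dz":0,"hand":1},{"ax":0,"ay":0,"az":0,"dx":0,"dy":-0.3,"dz":0,"hand":1},{"ax":0,"ay":0,"az":0,"dx":0,"dy":0,"dz":0,"hand":1}]';  python3 go.py s 79 21 .145 192
```

```text
time_s: 20.12
ee_pos: [0.5982, 0.0348, 0.1452]
tcp_rot: [[-0.978, -0.209, 0.002], [-0.209, 0.978, 0.003], [-0.003, 0.002, -1.0]]
force: [2.7, 3.8, 5.8]
gripper_width: 0.0277
finger_force: 42.2
[np.float64(0.5969075149507977), np.float64(0.030966123190012906), '.145', '192']
az 0.035632642107657375 dxyz cm [ 0.205  -0.346   0.0185] tilt z [ 0.0024  0.0028 -1.    ] t 20.125
```

```bash
python3 -m pendant '[{"ax":0,"ay":0,"az":0,"dx":0,"dy":-0.15,"dz":0,"hand":1},{"ax":0,"ay":0,"az":0,"dx":0,"dy":0,"dz":0,"hand":1}]'|grep -E "pos|^force"; python3 go.py s 79 21 .145 192
```

```text
ee_pos: [0.5984, 0.0336, 0.1452]
force: [3.7, 4.7, 6.4]
[np.float64(0.5969075149507977), np.float64(0.030966123190012906), '.145', '192']
az 0.05032189658936659 dxyz cm [ 0.2031 -0.2271  0.0163] tilt z [ 0.0023  0.0031 -1.    ] t 20.375
```

```bash
for i in 1; do python3 -m pendant '[{"ax":0,"ay":0,"az":0,"dx":0,"dy":-0.15,"dz":0,"hand":1},{"ax":0,"ay":0,"az":0,"dx":0,"dy":0,"dz":0,"hand":1}]'|grep -E "pos|^force"; done; python3 -m pendant '[{"ax":0,"ay":0,"az":0,"dx":0,"dy":-0.15,"dz":0,"hand":1},{"ax":0,"ay":0,"az":0,"dx":0,"dy":0,"dz":0,"hand":1}]'|grep -E "pos|^force";python3 -m pendant '[{"ax":0,"ay":0,"az":0,"dx":0,"dy":-0.15,"dz":0,"hand":1},{"ax":0,"ay":0,"az":0,"dx":0,"dy":0,"dz":0,"hand":1}]'|grep -E "pos|^force"; python3 go.py s 79 21 .145 192
```

```text
ee_pos: [0.5987, 0.0322, 0.1452]
force: [3.1, 4.1, 5.8]
ee_pos: [0.599, 0.0307, 0.1452]
force: [3.5, 3.5, 5.6]
ee_pos: [0.5991, 0.0305, 0.1452]
force: [3.4, 7.5, 4.9]
[np.float64(0.5969075149507977), np.float64(0.030966123190012906), '.145', '192']
az 0.09586998622705778 dxyz cm [0.2041 0.0911 0.0215] tilt z [ 0.0022  0.0048 -1.    ] t 21.125
```

```bash
python3 -m pendant '[{"ax":0,"ay":0,"az":0,"dx":0,"dy":-0.2,"dz":0,"hand":1},{"ax":0,"ay":0,"az":0,"dx":0,"dy":0,"dz":0,"hand":1}]'|grep -E "pos|^force";python3 go.py s 79 21 .145 192
python3 - <<'E'
from h import *
t=Cam("top");s=Cam("scene")
cv2.imwrite("pics/look5.png",np.hstack([cv2.resize(s.img[120:300,230:410],(400,400)),cv2.resize(t.img[180:320,250:390],(400,400))]))
E
```

```text
ee_pos: [0.5991, 0.0304, 0.1453]
force: [0.7, 13.7, 4.4]
[np.float64(0.5969075149507977), np.float64(0.030966123190012906), '.145', '192']
az 0.15975033121503657 dxyz cm [0.1994 0.1041 0.0286] tilt z [ 0.0019  0.0072 -1.    ] t 21.375
```

View pics/look5.png

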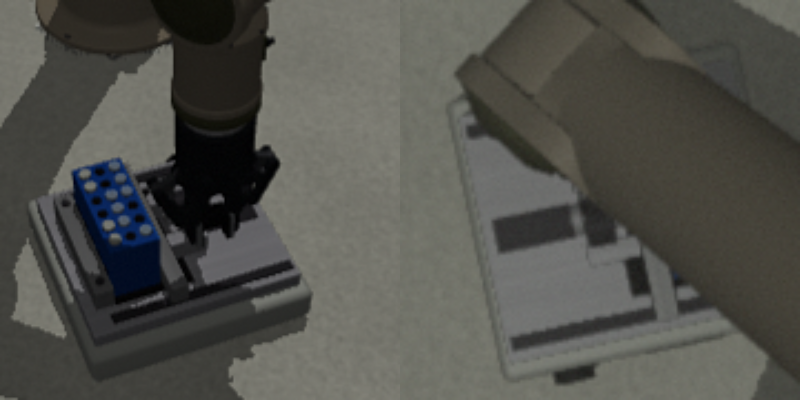

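The rack is snug between stop and jaw at 13.7 N, with its back bottom edge near (135,290). Now I'll throw the lever forward.

```bash
python3 -m pendant '[{"ax":0,"ay":0,"az":0,"dx":1.29,"dy":0,"dz":-1.24,"hand":1},{"ax":0,"ay":0,"az":0,"dx":1.47,"dy":0,"dz":-0.99,"hand":1},{"ax":0,"ay":0,"az":0,"dx":1.63,"dy":0,"dz":-0.74,"hand":1},{"ax":0,"ay":0,"az":0,"dx":1.72,"dy":0,"dz":-0.45,"hand":1},{"ax":0,"ay":0,"az":0,"dx":1.78,"dy":0,"dz":-0.15,"hand":1},{"ax":0,"ay":0,"az":0,"dx":1.78,"dy":0,"dz":0.15,"hand":1},{"ax":0,"ay":0,"az":0,"dx":1.72,"dy":0,"dz":0.45,"hand":1},{"ax":0,"ay":0,"az":0,"dx":1.63,"dy":0,"dz":0.74,"hand":1},{"ax":0,"ay":0,"az":0,"dx":1.47,"dy":0,"dz":0.99,"hand":1},{"ax":0,"ay":0,"az":0,"dx":1.29,"dy":0,"dz":1.24,"hand":1},{"ax":0,"ay":0,"az":0,"dx":0,"dy":0,"dz":0,"hand":1}]' 60; python3 go.py s -79 21 .145 192
```

```text
time_s: 22.85
ee_pos: [0.445, -0.003, 0.1447]
tcp_rot: [[-0.977, -0.212, 0.003], [-0.212, 0.977, 0.007], [-0.005, 0.006, -1.0]]
force: [0.0, 16.0, -0.8]
gripper_width: 0.0271
finger_force: 68.5
[np.float64(0.44236019403485644), np.float64(-0.0018839239591930696), '.145', '192']
az 0.23846195748797072 dxyz cm [ 0.2316  0.1653 -0.0293] tilt z [ 0.0033  0.0072 -1.    ] t 22.85
```

```bash
python3 -m pendant '[{"ax":0,"ay":0,"az":0,"dx":0.3,"dy":0,"dz":0.2,"hand":1},{"ax":0,"ay":0,"az":0,"dx":0.3,"dy":0,"dz":0.3,"hand":1},{"ax":0,"ay":0,"az":0,"dx":0,"dy":0,"dz":0,"hand":1}]' 60|grep -E "pos|force"; python3 go.py s -79 21 .145 192;python3 -m pendant '[{"ax":0,"ay":0,"az":0,"dx":0.3,"dy":0,"dz":0.4,"hand":1},{"ax":0,"ay":0,"az":0,"dx":0,"dy":0,"dz":0,"hand":1}]' 60|grep -E "pos|force"; python3 go.py s -79 21 .145 192
```

```text
ee_pos: [0.4424, -0.0035, 0.1415]
force: [2.6, 14.4, 20.0]
finger_force: 71.0
[np.float64(0.44236019403485644), np.float64(-0.0018839239591930696), '.145', '192']
az 0.2317232052497502 dxyz cm [-0.0312  0.1635 -0.3483] tilt z [ 0.0089  0.0074 -0.9999] t 23.225
ee_pos: [0.442, -0.0035, 0.1402]
force: [-1.6, 10.7, 67.2]
finger_force: 76.7
[np.float64(0.44236019403485644), np.float64(-0.0018839239591930696), '.145', '192']
az 0.25340194114392034 dxyz cm [-0.0641  0.1495 -0.4818] tilt z [ 0.0151  0.0059 -0.9999] t 23.475
```

```bash
python3 -m pendant '[{"ax":0,"ay":0,"az":0,"dx":-0.1,"dy":0.1,"dz":-0.5,"hand":1},{"ax":0,"ay":0,"az":0,"dx":0,"dy":0.2,"dz":0,"hand":1},{"ax":0,"ay":0,"az":0,"dx":0,"dy":0,"dz":0,"hand":1}]' 30|grep -E "pos|force";  python3 go.py s -79 21 .145 192; python3 -m pendant '[{"ax":0,"ay":0,"az":0,"dx":0,"dy":0,"dz":0,"hand":0.4},{"ax":0,"ay":0,"az":0,"dx":0,"dy":0,"dz":0,"hand":0.4},{"ax":0,"ay":0,"az":0,"dx":0,"dy":0,"dz":0,"hand":0.4},{"ax":0,"ay":0,"az":0,"dx":0,"dy":0,"dz":-1.5,"hand":0.4},{"ax":0,"ay":0,"az":0,"dx":0,"dy":0,"dz":-4,"hand":0.4},{"ax":0,"ay":0,"az":0,"dx":0,"dy":0,"dz":-5,"hand":0.4},{"ax":0,"ay":0,"az":0,"dx":0,"dy":3,"dz":-5,"hand":0.4},{"ax":0,"ay":0,"az":0,"dx":0,"dy":5,"dz":0,"hand":0.4},{"ax":0,"ay":0,"az":0,"dx":0,"dy":5,"dz":0,"hand":0.4},{"ax":0,"ay":0,"az":0,"dx":0,"dy":5,"dz":0,"hand":0.4},{"ax":0,"ay":0,"az":0,"dx":0,"dy":4,"dz":0,"hand":0.4},{"ax":0,"ay":0,"az":0,"dx":0,"dy":0,"dz":0,"hand":0.4}]'
python3 - <<'E'
from h import *
s=Cam("scene");t=Cam("top")
np.savez("s9.npz",img=s.img,K=s.K,rvec=s.r,tvec=s.t);np.savez("t9.npz",img=t.img,K=t.K,rvec=t.r,tvec=t.t)
cv2.imwrite("pics/end.png",np.hstack([cv2.resize(s.img[140:300,230:390],(400,400),interpolation=cv2.INTER_CUBIC),cv2.resize(t.img[180:320,250:390],(400,400),interpolation=cv2.INTER_CUBIC)]))
E
```

```text
ee_pos: [0.4423, -0.003, 0.1415]
force: [19.7, 7.1, -8.8]
finger_force: 67.7
[np.float64(0.44236019403485644), np.float64(-0.0018839239591930696), '.145', '192']
az 0.11256200462003108 dxyz cm [-0.0328  0.1091 -0.3451] tilt z [ 0.0107  0.0069 -0.9999] t 23.85
time_s: 25.35
ee_pos: [0.3888, 0.2118, 0.2955]
tcp_rot: [[-0.977, -0.213, -0.0], [-0.213, 0.977, 0.001], [-0.0, 0.001, -1.0]]
force: [-0.4, 0.4, 0.3]
gripper_width: 0.0513
finger_force: 0.0
```

View pics/end.png

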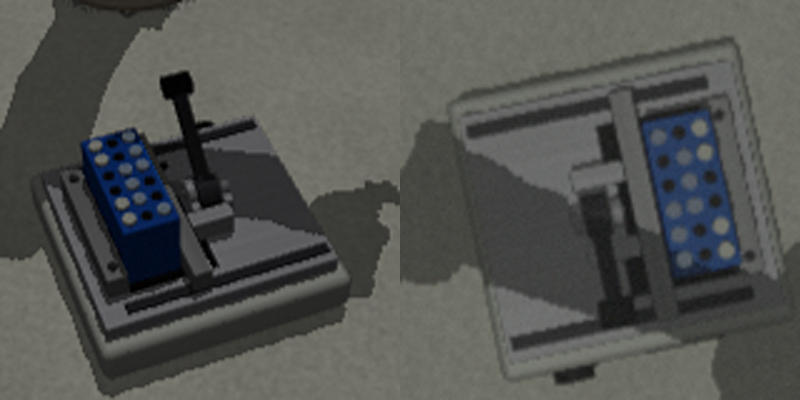

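The rack sits between stop and jaw, and the lever is forward with its knob at (177,84) in the left pane. I'll check the knob angle and the rack's centring in numbers.

```bash
python3 - <<'E'
from h import *
from go import sh
s=Cam("","s9.npz");t=Cam("","t9.npz")
def dark(c,m):
    g=cv2.inRange(c.img.max(2),0,28);q=np.zeros_like(g);q[m]=g[m];return cv2.findNonZero(q)
p0=s.proj([[*sh(-78.9,21),.1693]])
for th in(0,.1,.2,.4): f=th-.85;print(th,s.proj([[*sh(105*np.sin(f),21),.1+.105*np.cos(f)]]),t.proj([[*sh(105*np.sin(f),21),.1+.105*np.cos(f)]]))
b=dark(s,np.s_[167:181,290:312]);print("knob scene",(b.reshape(-1,2).min(0)+b.reshape(-1,2).max(0))/2)
# initial picture, same method (known locked), predicted at y=-12
s0=Cam("","scene0.npz");b=dark(s0,np.s_[170:183,280:299]);print("initial",(b.reshape(-1,2).min(0)+b.reshape(-1,2).max(0))/2,s0.proj([[*sh(-78.9,-12),.1693]]))
m=cv2.inRange(cv2.cvtColor(t.img,cv2.COLOR_BGR2HSV),(100,110,50),(130,255,255));m[:, :325]=0;m[:,385:]=0;m[:210]=0;m[290:]=0
m=cv2.morphologyEx(m,cv2.MORPH_CLOSE,np.ones((7,7)))
k=max(cv2.findContours(m,0,1)[0],key=cv2.contourArea);w=t.ray(cv2.boxPoints(cv2.minAreaRect(k)),.145)[:,:2].mean(0)-[.524,-.006];a=np.radians(12);print("rack x,y mm",1e3*(w[0]*np.cos(a)+w[1]*np.sin(a)),1e3*(-w[0]*np.sin(a)+w[1]*np.cos(a)))
E
```

```text
0 [[300.014  174.1481]] [[325.0702 288.356 ]]
0.1 [[301.0309 173.7937]] [[324.4157 285.3323]]
0.2 [[302.1716 173.8568]] [[323.6833 281.9307]]
0.4 [[304.7871 175.2712]] [[322.0168 274.1422]]
knob scene [300.  174.5]
initial [288. 177.] [[287.3685 177.437 ]]
rack x,y mm -1.1564282850501615 -57.337540946519255
```

```bash
python3 -c "
from station import ctrl
print(ctrl.sign_off())"
```

```text
the job is handed in; nothing more can be done
None
```

The rack is clamped upright and snug between stop and jaw, about 1 mm off the middle of the stop, with the lever fully forward and the gripper clear; I handed the job in after about 25.5 s of robot time, and no verdict came back.

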